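# Gauge transport tubes by length and file them in the slide-lid case

### The arm

A 6-joint arm with a two-finger parallel gripper is mounted at the origin on the work surface. World frame = base frame: x ahead of the robot, y to its left, z up, the work surface at z = 0. Lengths are in m, angles in degrees, forces in N, time in s.
With the tool pointing down it reaches from about 0.3 to 1 m from the base axis. Payload 5.1 kg.
Tool frame: the origin (TCP) lies at the very end of the fingers, on their centre line; the grasp point (between the pads) lies behind it (arm.grip_depth is the z of the grasp point in the tool frame, in m); z points along the fingers, y is the line along which they close (so a half turn about z gives the same grasp; the last joint's range is limited). The gripper opens to 95 mm and grips with 3 to 60 N. Pads are 20 mm wide; open, the fingers measure 119 mm over their backs; the gripper's body (75 mm by 180 mm) begins 59 mm behind the grasp point.
Start: joints at [-74.232, 7.093, 94.555, -0, 78.352, -4.733], TCP at [0.228, -0.609, 0.215] pointing down, gripper open.
Joint ranges: [-149.61, 149.61], [-58.7, 133.49], [1.44, 155.28], [-77.14, 257.14], [18.33, 153.61], [-166.67, 166.67]. Speed limits (degrees/s): [147.25, 147.25, 180, 180, 180, 180].

### API

Orientations are given as [roll, pitch, yaw] about the fixed x, y, z axes, in that order (R = Rz(yaw) Ry(pitch) Rx(roll)).
In Python, from cell import arm gives the robot as it stands. Calls block until the motion is done:
- arm.goto(position, orientation): joint-space move of the TCP to a pose.
- arm.movel(position, rate=0.15, frame=None, threshold=None): straight line of the TCP; frame=None keeps the orientation; rate is the mean speed in m/s. With threshold (N) it stops when the force on the tool has changed by that much, and returns True; else False.
- arm.move_joints(angles): joint-space move.
- arm.set_gripper(opening): finger opening in m; the grip force is fixed at half the most; returns when the fingers have stopped.
- arm.sleep(seconds).
- arm.ik(position, orientation): joint angles nearest the present ones, or None.
- arm.sense(): the state.
- arm.read_camera(name): name is "scene" or "side" or "wrist"; returns a dict with "color" (400x640x3 uint8, red, green, blue), "range_z" (400x640 float32, m along the optical axis (not along the pixel's ray), 0 where there is no reading), "fx", "fy", "cx", "cy" (pixels), "eye" and "attitude" of the camera in the world. Camera axes: x right, y down, z forward; pixel columns grow to the right and rows downward; lengths in m; the calibration is good to about 2 mm. A picture is of the moment at which its call begins.
A pose or a line that the arm cannot do raises arm.IKError and nothing moves.
- arm.close_job(): hands the job in; it is judged then, once.
Trained networks look in a picture, given as the dict that the camera call returned (one of the last four; its "shot" number tells which), for a name from the list of things; names that differ only in an ending like _2 or _b are one class to them, and where a whole thing is asked for, a point or a joint stands for the part that bears it (a point fixed in the world has none). Each returns a list of dicts, best first, with "conf" (0 to 1); they miss things now and then, are a little off and sometimes report something else, mostly with a low value. They report only what shows in the picture. A call takes as long as a camera call.
- arm.spot_in(thing, picture): "position" ([column, row] in pixels, amid what is visible of it).
- arm.cut_out(thing, picture): "mask" (400x640 bool, what is visible of it) and "position" ([column, row] in pixels, amid what is visible of it).
- arm.spot_point(thing, picture): "position" ([column, row] in pixels: a listed point, or the origin of a listed thing).
The state is a dict: "time_s": time; "q": joint angles; "joint_velocities": joint speeds; "effort": joint torques, N m; "tcp_pos": TCP position; "ee_rot": TCP orientation; "force": force on the tool from outside, world axes, zero at the start; "ft_torque": the same for the moment, N m; "opening": finger opening in m; "grasp_force": force on a finger pad.
Only numpy, scipy, OpenCV 4.12 (cv2) and the standard library are available. Lean on these libraries where they do the work, as an engineer would, in place of code of your own. Each camera call takes 0.05 s, during which the arm holds its last target. There are 200 camera calls.

### The job

Open the white sorting case: lift its clear lid by the tab over the lip at the open end, slide it out of its grooves and lay it flat on the bench, tab up. Then take the two tubes one at a time: try each in the steel length gauge, level and along it (a short tube goes down between the jaws to the gauge's floor, a long one comes to rest across the tops of both jaws), and lay it flat in the compartment of the case that matches its length before fetching the next. Leave the other things on the bench where they are.

Things in the scene. Friction and masses are not known exactly. Their poses are not given: they have to be found in the camera images.
- case: white plastic sorting case, fixed, 140 mm (x) by 182 mm (y), 58 mm high; origin: centre of its underside, z up. The lid slides out towards the case's own -x, the only end open above the lip. Inside, a 4 mm divider along x, 30 mm high, parts two compartments 76 mm wide, with open tops once the lid is off. The +x wall is 58 mm high
- lip_top (a point): middle of the lip's top edge at the case's -x end, 40 mm above the bench. The lid rests on the side walls' tops at 34 mm, so this lip stands 6 mm above its underside and stops it. Groove roofs (54 to 58 mm high) cover the lid's two side edges, 78 to 91 mm either side of the middle: the 5 mm lid has 15 mm of room to rise
- long_floor (a point): centre of the floor of the long compartment (+y side of the case), 128 mm along the case's x by 76 mm wide, 5 mm above the bench; axes parallel to the case's. For the 112 mm tube, laid along the case's x.
- short_floor (a point): centre of the floor of the short compartment (-y side of the case), 106 mm along the case's x by 76 mm wide, 5 mm above the bench; axes parallel to the case's. For the 90 mm tube, laid along the case's x; the 112 mm tube does not go in flat along it.
- lid: loose clear plastic lid, 124 mm (x) by 169 mm (y), 5 mm thick, about 160 g, with an upright grey tab on its middle; origin: centre of its underside; axes as the case's while it is closed; at the start it lies closed at z = 34 mm with about 2 mm of play all round. Fully out after sliding about 135 mm. Clear bench for it: around x = 0.46, y = 0.045 m
- lid_tab (a point): middle of the lid's grip tab, 19 mm above the lid's underside. The tab is 12 mm thick along the lid's x, 56 mm long along its y, and stands 24 mm above the lid's upper face (its top 29 mm above the underside)
- gauge: steel length gauge fixed to the bench: a base 50 mm (x) by 150 mm (y) by 8 mm with two block jaws at its y ends, each 50 mm wide (x) and 26 mm thick (y), tops 36 mm above the bench. The gap between them is 98 mm along the gauge's y, 28 mm deep. Origin: centre of its underside
- gauge_floor (a point): centre of the gap's floor, 8 mm above the bench; axes as the gauge's. The tube's axis goes along the gauge's y. A short tube on the floor has its axis 10 mm above this point, a long one across the jaws 38 mm above it
- tube_1: capped transport tube: white barrel 16 mm across, six-sided orange cap (20 mm long) and grey foot (14 mm long), both 20 mm across flats; about 35 g. 90 mm or 112 mm long: one of the two is short, the other long; the gauge shows which. Lies on the bench. Origin: middle of its length, on its axis (10 mm above what it lies on); x runs along it towards the cap
- tube_2: capped transport tube: white barrel 16 mm across, six-sided orange cap (20 mm long) and grey foot (14 mm long), both 20 mm across flats; about 35 g. 90 mm or 112 mm long: one of the two is short, the other long; the gauge shows which. Lies on the bench. Origin: middle of its length, on its axis (10 mm above what it lies on); x runs along it towards the cap
- rack: bystander: stainless tube rack, 62 by 225 mm, 105 mm high with its tubes; origin under its centre
- bottle: bystander: bottle, 64 mm across, 170 mm high; origin under its centre
- tape: bystander: roll of paper tape lying flat, 68 mm across, 25 mm high; origin under its centre
- dish: bystander: steel bowl, 110 mm across, 45 mm high; origin under its centre
- jar: bystander: jar, 66 mm across, 85 mm high; origin under its centre
- forceps: bystander: steel forceps lying flat, 130 mm long along its x, 7 mm high; origin under its centre
- glove_box: bystander: white carton of gloves, 130 (x) by 240 (y) by 80 mm; origin under its centre

How it is judged:
By the outcome, as a careful person would: the job done as asked, in the order asked, and still so for the second after the job is handed in, with the robot touching nothing.
It also fails if it takes over 72 s, if anything falls off the work surface, if the arm or the gripper's body presses on something with over 40 N, if the wrist force passes 120 N, or if a joint passes its speed limit or range.

## Working session

There is one attempt and no reset: what is moved stays moved. The work goes in short steps, each a Python script; the robot and the scene stay as the last script left them, time stands still between calls to the robot, and variables do not carry over. Pictures are saved under pics/ and viewed, at most 10 in all, crops included, and the job is handed in when it is done.

```bash
mkdir -p pics; ls
cat > h.py <<'E'
import numpy as np, cv2, sys
from cell import arm
def w(pic,px,z=None):
    """pixel -> world, by range or by plane z"""
    u,v=px; d=np.array([(u-pic["cx"])/pic["fx"],(v-pic["cy"])/pic["fy"],1.])
    R=rot(pic["attitude"]); e=np.array(pic["eye"]); r=R@d
    if z is None:
        s=pic["range_z"][int(round(v)),int(round(u))]
    else: s=(z-e[2])/r[2]
    return e+s*r
def rot(a):
    a=np.array(a,float)
    if a.shape==(3,3): return a
    from scipy.spatial.transform import Rotation as Ro
    return Ro.from_euler("xyz",a,degrees=True).as_matrix() if a.size==3 else Ro.from_quat(a).as_matrix()
def cloud(pic,mask):
    v,u=np.nonzero(mask&(pic["range_z"]>0)); s=pic["range_z"][v,u]
    d=np.stack([(u-pic["cx"])/pic["fx"]*s,(v-pic["cy"])/pic["fy"]*s,s],1)
    return np.array(pic["eye"])+d@rot(pic["attitude"]).T
def save(pic,n): cv2.imwrite("pics/"+n,cv2.cvtColor(pic["color"],cv2.COLOR_RGB2BGR))
E
python3 - <<'E'
from h import *
for c in ("scene","side"):
    p=arm.read_camera(c); save(p,c+"0.png"); print(c,p["eye"],p["attitude"])
    for t in ("case","lid","gauge","tube_1","rack","bottle","tape","dish","jar","forceps","glove_box"):
        for r in arm.spot_in(t,p)[:2]:
            print(t,round(r["conf"],2),np.round(r["position"]),np.round(w(p,r["position"]),3))
    for t in ("lid_tab","lip_top","gauge_floor","long_floor","short_floor"):
        for r in arm.spot_point(t,p)[:1]:
            print(t,round(r["conf"],2),np.round(r["position"]),np.round(w(p,r["position"]),3))
s=arm.sense();print(s["time_s"],s["tcp_pos"],s["ee_rot"],arm.grip_depth)
E
```

```text
pics
scene [ 1.3186422  -0.90309898  1.27734404] [-136.92415424   -0.85412884   47.23674505]
case 0.63 [398. 184.] [0.611 0.171 0.036]
lid 0.81 [394. 169.] [0.555 0.213 0.037]
lid 0.64 [412. 224.] [ 0.743  0.097 -0.001]
gauge 0.63 [353. 229.] [ 0.635 -0.072  0.01 ]
tube_1 0.61 [259. 244.] [ 0.479 -0.33   0.009]
rack 0.93 [378. 260.] [ 0.795 -0.138  0.065]
bottle 0.97 [433. 198.] [0.762 0.153 0.096]
tape 0.51 [414. 223.] [0.746 0.101 0.001]
dish 0.68 [354. 133.] [0.305 0.275 0.012]
jar 0.85 [238. 191.] [ 0.299 -0.27   0.062]
forceps 0.5 [274. 300.] [ 0.664 -0.422  0.001]
glove_box 0.86 [180. 283.] [ 0.489 -0.608  0.08 ]
lid_tab 0.61 [398. 168.] [0.566 0.22  0.047]
lip_top 0.57 [388. 179.] [0.574 0.162 0.037]
gauge_floor 0.58 [352. 233.] [ 0.645 -0.083  0.008]
long_floor 0.71 [391. 170.] [0.553 0.201 0.039]
short_floor 0.76 [408. 181.] [0.627 0.207 0.037]
side [ 0.36294722 -1.08506078  0.88690473] [-130.28627598   -0.34210628  -10.00851572]
case 0.85 [307. 149.] [0.554 0.157 0.043]
lid 0.84 [311. 139.] [0.582 0.223 0.04 ]
lid 0.42 [280. 214.] [ 0.42  -0.15   0.011]
gauge 0.6 [344. 191.
[... 155 characters left out ...]
.074]
tape 0.68 [309. 145.] [0.57  0.191 0.035]
tape 0.5 [360. 158.] [0.752 0.108 0.013]
dish 0.69 [245. 144.] [0.327 0.286 0.008]
jar 0.62 [324. 336.] [ 0.467 -0.628  0.081]
jar 0.57 [235. 238.] [ 0.282 -0.282  0.064]
forceps 0.64 [377. 272.] [ 0.66  -0.421  0.005]
forceps 0.38 [308. 140.] [0.571 0.222 0.042]
glove_box 0.77 [322. 338.] [ 0.464 -0.631  0.079]
lid_tab 0.71 [306. 137.] [0.564 0.223 0.052]
lip_top 0.62 [308. 147.] [0.562 0.175 0.039]
gauge_floor 0.91 [341. 195.] [ 0.634 -0.085  0.007]
long_floor 0.84 [297. 145.] [0.522 0.192 0.04 ]
short_floor 0.82 [318. 143.] [0.604 0.195 0.039]
1.7 [ 0.22758151 -0.60883668  0.21465481] [-1.79999107e+02  1.23197845e-04  2.04962647e+01] -0.0188
```

```bash
python3 -c "
import cv2,numpy as np
" ; ls pics
```

```text
scene0.png
side0.png
```

View pics/scene0.png

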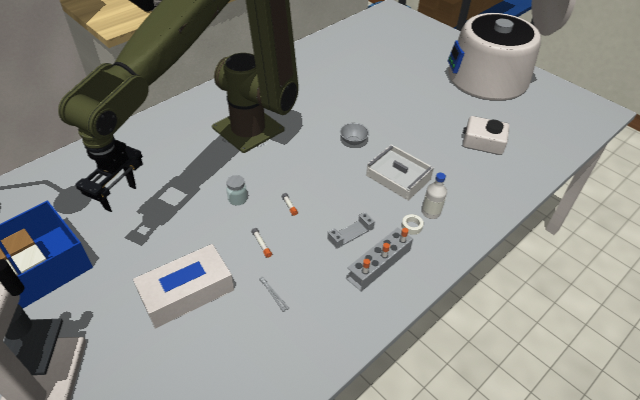

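View pics/side0.png

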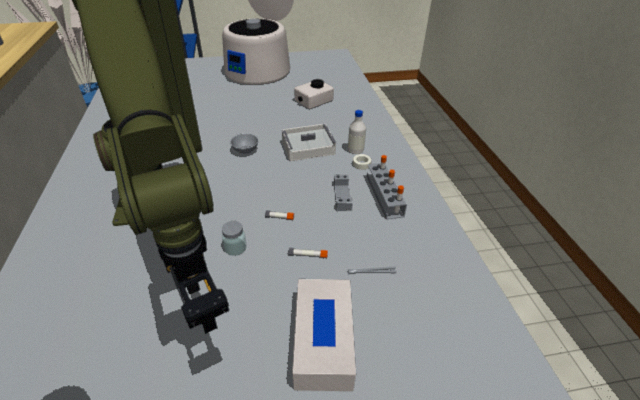

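The scene view shows the case at about (398,172) px with its tab, the gauge at (352,230), the tubes at (290,204) and (262,242), and the tape and bottle near (413,223) and (433,198). The side view agrees, with tubes at (280,215) and (308,253). The case's lip seems to face world -y. Next I'll look closer with the wrist camera.

Run:
```python
from h import *
def tubes(p,M=None):
    c=p["color"].astype(int); m=((c[...,0]>150)&(c[...,1]<110)&(c[...,2]<70))
    return m
arm.goto([0.45,-0.22,0.40],[180,0,0])
p=arm.read_camera("wrist"); save(p,"w1.png"); print(p["eye"],p["attitude"])
for t in ("tube_1","gauge"):
    for r in arm.cut_out(t,p)[:3]:
        P=cloud(p,r["mask"]); print(t,round(r["conf"],2),np.round(r["position"]),P.shape,np.round(np.median(P,0),3), cv2.minAreaRect((P[:,:2]*1000).astype(np.float32)))
arm.goto([0.55,0.12,0.34],[180,0,0])
p=arm.read_camera("wrist"); save(p,"w2.png"); print(p["eye"],p["attitude"])
np.savez("w2.npz",**{k:v for k,v in p.items()})
for t in ("lid_tab","lip_top","gauge_floor","long_floor","short_floor","case"):
    for r in arm.spot_point(t,p)[:1]:
        z=dict(lid_tab=.053,lip_top=.04,gauge_floor=.008,long_floor=.005,short_floor=.005,case=0)[t]
        print(t,round(r["conf"],2),np.round(r["position"]),np.round(w(p,r["position"],z),4))
for t in ("lid_tab","case","gauge","lid"):
    for r in arm.cut_out(t,p)[:1]:
        P=cloud(p,r["mask"]); print(t,round(r["conf"],2),P.shape,np.round(np.percentile(P,[1,50,99],axis=0),3).tolist())
        for a,b in ((.03,.037),(.037,.045),(.05,.06),(.06,.068)):
            Q=P[(P[:,2]>a)&(P[:,2]<b)]
            if len(Q)>20: print(a,len(Q),cv2.minAreaRect((Q[:,:2]*1000).astype(np.float32)))
print(arm.sense()["time_s"])
```

```text
[ 0.51939551 -0.22043987  0.56954817] [ 1.65506187e+02 -2.86872057e-02 -8.99561350e+01]
tube_1 0.84 [378. 137.] (706, 3) [ 0.485 -0.32   0.018] ((479.1829833984375, -319.9277648925781), (22.028173446655273, 111.15802001953125), 74.734619140625)
tube_1 0.7 [276. 175.] (564, 3) [ 0.418 -0.149  0.018] ((411.5798034667969, -147.35861206054688), (23.04960060119629, 96.92314147949219), 71.39714050292969)
gauge 0.6 [222.  41.] (3628, 3) [ 0.635 -0.075  0.009] ((635.6751708984375, -81.5484390258789), (150.3195343017578, 50.25558090209961), 81.93814849853516)
gauge 0.51 [33. 86.] (7585, 3) [0.566 0.217 0.039] ((568.36865234375, 226.26475524902344), (165.8313446044922, 135.86317443847656), 5.700326919555664)
gauge 0.28 [339. 255.] (1048, 3) [ 0.295 -0.255  0.062] ((287.0975036621094, -256.59515380859375), (36.55910873413086, 64.20571899414062), 2.4970386028289795)
[0.61955027 0.11929336 0.51071508] [ 1.65598768e+02 -7.33491154e-02 -8.99750214e+01]
lid_tab 0.87 [241. 153.] [0.5702 0.2268 0.053 ]
lip_top 0.66 [287. 150.] [0.5733 0.1629 0.04  ]
gauge_floor 0.86 [452. 101.] [ 0.6424 -0.0803  0.008
[... 1274 characters left out ...]
93670654297, 50.14646530151367), 81.85598754882812)
0.037 484 ((636.3936157226562, -80.6056900024414), (149.1417694091797, 48.9385986328125), 81.93294525146484)
lid 0.89 (9622, 3) [[0.488, 0.165, 0.037], [0.572, 0.226, 0.039], [0.648, 0.292, 0.064]]
0.03 88 ((570.8658447265625, 229.83200073242188), (148.7117156982422, 126.64366912841797), 5.247491836547852)
0.037 9065 ((566.7965087890625, 228.5115966796875), (161.4678955078125, 124.56376647949219), 5.477598190307617)
0.05 71 ((569.6735229492188, 216.5374755859375), (156.17205810546875, 14.296695709228516), 3.834460496902466)
0.06 359 ((568.4476318359375, 228.61607360839844), (55.611759185791016, 12.507410049438477), 5.657029151916504)
5.5167
```

The rectangle fits are consistent. The case centre is (0.568, 0.229) at yaw 95.45°, so the lip faces -y, and the gauge centre is (0.636, -0.081) at yaw -8.1°. Next is the lid.

```bash
cat >> h.py <<'E'
C=np.array([.5682,.2287]); CY=95.45
def cw(x,y):  # case frame -> world xy
    a=np.radians(CY); return C+np.array([x*np.cos(a)-y*np.sin(a),x*np.sin(a)+y*np.cos(a)])
G=np.array([.6364,-.0810]); GY=-8.1
E
python3 - <<'E'
from h import *
O=[180,0,5.45]; t=np.array([.5684,.2286])
arm.set_gripper(.05)
arm.goto([*t,.11],O)
hit=arm.movel([*t,.043],rate=.12,threshold=8); print("down",hit,arm.sense()["tcp_pos"])
arm.set_gripper(0.0); s=arm.sense(); print(s["opening"],s["grasp_force"],s["time_s"])
z=s["tcp_pos"][2]
arm.movel([*t,z+.0095],rate=.05); print(arm.sense()["force"])
d=cw(-.152,0)-C
hit=arm.movel([*(t+d),z+.0095],rate=.12,threshold=12); s=arm.sense(); print("slide",hit,s["tcp_pos"],s["force"],s["opening"],s["time_s"])
p=arm.read_camera("side"); save(p,"s1.png")
E
```

```text
down False [0.56911102 0.22864954 0.04382405]
0.011492909383354313 29.999642372131348 8.8333
[-0.11461124  0.53462756 -1.96634054]
slide False [0.58276026 0.07785724 0.05255233] [-1.06330279  0.08000676 -1.37940926] 0.011809328447118881 10.5917
```

View pics/s1.png

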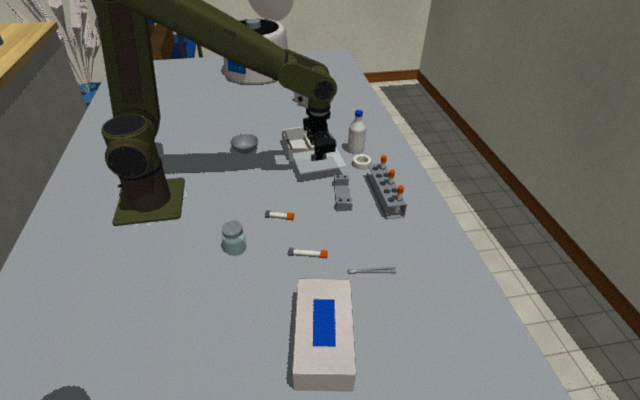

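The lid is out of its grooves and held level, at about (318,163) px. I'll lay it down, then look at the tubes.

```bash
cat >> h.py <<'E'
def tube(p,near):
    """fit tube rect near xy, from network mask and height band"""
    best=None
    for r in arm.cut_out("tube_1",p):
        P=cloud(p,r["mask"]); P=P[(P[:,2]>np.percentile(P[:,2],90)-.009)]
        if len(P)<50: continue
        R=cv2.minAreaRect((P[:,:2]*1000).astype(np.float32)); c=np.array(R[0])/1000
        (a,b),ang=R[1],R[2]
        if b>a: ang+=90
        ang=(ang+90)%180-90
        print("tube",round(r["conf"],2),c.round(4),np.round([a,b],1),round(ang,2),"z",np.median(P[:,2]).round(4))
        if best is None and np.hypot(*(c-near))<.06: best=(c,ang,max(a,b),np.median(P[:,2]))
    return best
E
python3 - <<'E'
from h import *
O=[180,0,5.45]
t=arm.sense()["tcp_pos"]
arm.movel([t[0],t[1],.09],rate=.15)
arm.movel([.458,.045,.09],rate=.2)
arm.movel([.458,.045,.025],rate=.15)
hit=arm.movel([.458,.045,.004],rate=.03,threshold=4); print(hit,arm.sense()["tcp_pos"],arm.sense()["force"])
arm.set_gripper(.05)
arm.movel([.458,.045,.1],rate=.2)
arm.goto([.38,-.15,.22],[180,0,0])
p=arm.read_camera("wrist"); save(p,"w3.png"); print(tube(p,[.412,-.147]))
arm.goto([.45,-.32,.22],[180,0,0])
p=arm.read_camera("wrist"); save(p,"w4.png"); print(tube(p,[.479,-.32]))
print(arm.sense()["time_s"])
cv2.imwrite("pics/w34.png",cv2.resize(np.hstack([cv2.imread("pics/w3.png"),cv2.imread("pics/w4.png")]),(800,250)))
E
```

```text
True [0.45806929 0.04499211 0.00884827] [-0.31300148 -0.16640633  2.06327446]
tube 0.68 [ 0.4794 -0.3197] [ 21.7 111.3] -14.62 z 0.0177
tube 0.58 [ 0.4149 -0.148 ] [22.5 89.8] -18.12 z 0.0178
(array([ 0.41489786, -0.14804951]), -18.1156005859375, 89.81656646728516, np.float64(0.017787954192038352))
tube 0.74 [ 0.4791 -0.3206] [ 22.3 112. ] -15.02 z 0.0176
(array([ 0.4791467 , -0.32061627]), -15.01715087890625, 112.03268432617188, np.float64(0.017561912124148038))
16.325
```

View pics/w34.png

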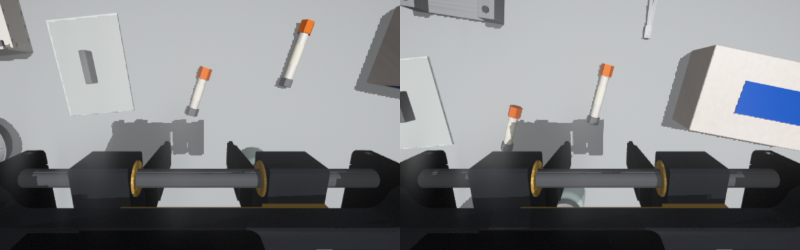

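The lid lies flat with its tab up. Both tubes measure cleanly, at 112 mm and 90 mm. I'll pick the near one, check the rack clearance, and try the tube in the gauge.

```bash
cat >> h.py <<'E'
def pick(c,yaw,z=.003):
    arm.set_gripper(.045)
    arm.goto([*c,z+.06],[180,0,yaw])
    print("hit",arm.movel([*c,z],rate=.12,threshold=8))
    arm.set_gripper(0.)
    s=arm.sense(); print("grip",s["opening"],s["grasp_force"],s["tcp_pos"],s["time_s"])
    arm.movel([*c,z+.10],rate=.25)
def lower(c,z0,z1,thr=3,slow=.04):
    arm.movel([*c,z0],rate=.15); arm.sleep(.1)
    h=arm.movel([*c,z1],rate=slow,threshold=thr); s=arm.sense()
    print("lower",h,np.round(s["tcp_pos"],4),np.round(s["force"],1),s["opening"]); return s["tcp_pos"][2]
E
python3 - <<'E'
from h import *
p=arm.read_camera("scene")
for r in arm.cut_out("rack",p)[:1]:
    P=cloud(p,r["mask"]); P=P[P[:,2]>.02]; a=np.radians(-8.1); L=(P[:,:2]-G)@np.array([[np.cos(a),-np.sin(a)],[np.sin(a),np.cos(a)]])
    n=P[:,1]>-.15; print("rack in gauge frame",np.percentile(L,[0,1,50,99],axis=0).round(3).tolist(),"near y",L[np.abs(L[:,1])<.06].min(0),np.percentile(P[:,2],99), cv2.minAreaRect((P[:,:2]*1000).astype(np.float32)))
pick([.4791,-.3206],-15.0)
print(arm.sense()["opening"],arm.ik([*G,.11],[180,0,81.9]))
p=arm.read_camera("wrist"); print(arm.sense()["time_s"])
E
```

```text
rack in gauge frame [[0.097, -0.12], [0.103, -0.114], [0.156, -0.01], [0.19, 0.104]] near y [ 0.10285543 -0.05936872] 0.10627933983362405 ((778.2327880859375, -105.53632354736328), (67.53202819824219, 229.7504119873047), 0.7171264290809631)
hit False
grip 0.015044521564611099 30.000370144844055 [ 0.47926302 -0.32070326  0.00330922] 18.7333
0.014894886775301777 [-1.20461508e+01  1.08267324e+01  1.00800291e+02 -2.54444375e-14
  6.83729770e+01 -3.94615080e+00]
19.3333
```

```bash
cat >> h.py <<'E'
def trial(off=0.):
    O=[180,0,81.9]; u=np.array([np.cos(np.radians(81.9)),np.sin(np.radians(81.9))]); c=G+off*u
    arm.goto([*c,.13],O)
    z=lower(c,.056,.0105)
    arm.set_gripper(.04); arm.sleep(.5)
    return z
E
python3 - <<'E'
from h import *
trial()
p=arm.read_camera("scene"); save(p,"g1.png"); tube(p,G)
p=arm.read_camera("side"); tube(p,G)
im=cv2.imread("pics/g1.png")[180:290,290:430]; cv2.imwrite("pics/g1c.png",cv2.resize(im,(560,440)))
print(arm.sense()["time_s"])
E
```

```text
lower True [ 0.6363 -0.0809  0.0386] [ 0.9 -0.7  0.5] 0.01532274402781091
tube 0.58 [ 0.6342 -0.1109] [57.  21.2] 82.62 z 0.0523
tube 0.51 [ 0.4164 -0.1511] [19.5 90.2] -17.89 z 0.0169
23.1333
```

View pics/g1c.png

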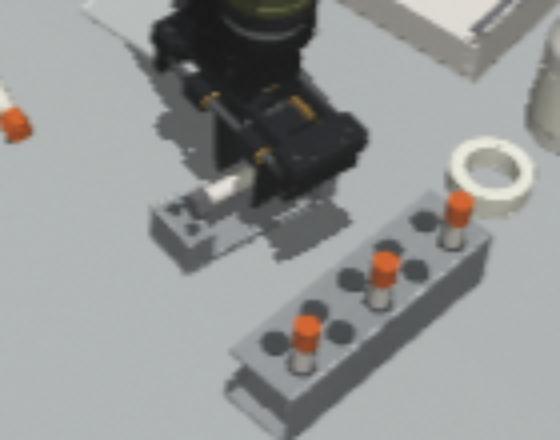

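The crop shows the tube across the jaw tops, about (220,190) in the crop, with the TCP stopped at 38.6 mm. So this is the long one. I'll regrip it and look into the open case on the way.

Run:
```python
from h import *
s=arm.sense(); z=s["tcp_pos"][2]
arm.set_gripper(0.); s=arm.sense(); print(s["opening"],s["grasp_force"])
arm.movel([*G,.16],rate=.25)
arm.goto([.53,.16,.30],[180,0,5.45])
p=arm.read_camera("wrist"); save(p,"w5.png")
for t,zz in (("long_floor",.005),("short_floor",.005),("lip_top",.04)):
    for r in arm.spot_point(t,p)[:1]:
        q=w(p,r["position"],zz)[:2]; a=np.radians(CY); d=q-C
        print(t,round(r["conf"],2),np.round(r["position"]),q.round(4),"case",np.round([d[0]*np.cos(a)+d[1]*np.sin(a),-d[0]*np.sin(a)+d[1]*np.cos(a)],4))
P=cloud(p,np.ones((400,640),bool)); a=np.radians(CY); d=P[:,:2]-C
L=np.c_[d@[np.cos(a),np.sin(a)],d@[-np.sin(a),np.cos(a)],P[:,2]]
for y in (-40,40):
    q=L[(abs(L[:,1]-y/1000)<.012)&(abs(L[:,0])<.08)]
    print(y,[(x,int(1000*np.median(q[abs(q[:,0]-x/1000)<.002][:,2])) if (abs(q[:,0]-x/1000)<.002).sum() else None) for x in range(-76,78,4)])
q=L[(abs(L[:,0])<.02)&(abs(L[:,1])<.1)]
print([(y,int(1000*np.median(q[abs(q[:,1]-y/1000)<.002][:,2])) if (abs(q[:,1]-y/1000)<.002).sum() else None) for y in range(-96,98,4)])
print(arm.sense()["time_s"],arm.sense()["opening"])
```

```text
0.014954624249455121 29.999355375766754
long_floor 0.89 [275. 164.] [0.5263 0.2208] case [-0.0039  0.0424]
short_floor 0.97 [263. 105.] [0.6068 0.2416] case [ 0.0092 -0.0397]
lip_top 0.8 [320. 135.] [0.5753 0.1605] case [-0.0686 -0.0005]
-40 [(-76, 0), (-72, 0), (-68, 40), (-64, 39), (-60, 30), (-56, 30), (-52, 30), (-48, 30), (-44, 30), (-40, 5), (-36, 5), (-32, 5), (-28, 5), (-24, 4), (-20, 5), (-16, 5), (-12, 5), (-8, 5), (-4, 4), (0, 5), (4, 5), (8, 5), (12, 5), (16, 5), (20, 5), (24, 5), (28, 5), (32, 5), (36, 5), (40, 5), (44, 5), (48, 5), (52, 5), (56, 5), (60, 5), (64, 35), (68, 58), (72, 57), (76, None)]
40 [(-76, 343), (-72, 312), (-68, 313), (-64, 313), (-60, 312), (-56, 343), (-52, 326), (-48, 322), (-44, None), (-40, None), (-36, None), (-32, 5), (-28, 5), (-24, 5), (-20, 5), (-16, 5), (-12, 5), (-8, 5), (-4, 5), (0, 5), (4, 5), (8, 383), (12, 6), (16, 5), (20, 5), (24, 5), (28, 5), (32, 5), (36, 5), (40, 5), (44, 5), (48, 5), (52, 5), (56, 5), (60, 4), (64, 35), (68, 58), (72, 56), (76, None)]
[(-96, None), (-92, 58), (-88, 58), (-84, 57), (-80, 34), (-76, 5), (-72, 5), (-68, 5), (-64, 5), (-60, 5), (-56, 5), (-52, 5), (-48, 5), (-44, 5), (-40, 5), (-36, 5), (-32, 5), (-28, 5), (-24, 5), (-20, 5), (-16, 5), (-12, 5), (-8, 5), (-4, 5), (0, 30), (4, 5), (8, 5), (12, 390), (16, 393), (20, 414), (24, 397), (28, 389), (32, 384), (36, 380), (40, 378), (44, 5), (48, 4), (52, 5), (56, 5), (60, 5), (64, 5), (68, 5), (72, 5), (76, 14), (80, 35), (84, 58), (88, 58), (92, 56), (96, None)]
26.0417 0.015261337834957835
```

View pics/w5.png

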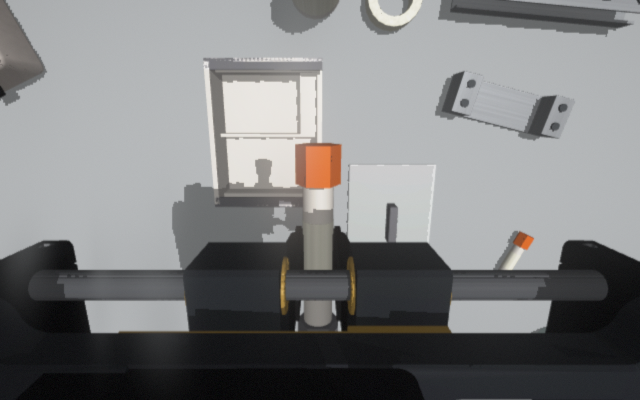

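The picture shows the open case at (265,130) px. The short compartment is the upper one, spanning x from -42 to +64 mm, and the long compartment is the lower one. The tube is held and the lid is flat at (390,205). I'll place the long tube, fetch the other one and try it in the gauge.

```bash
cat >> h.py <<'E'
def place(c):
    arm.goto([*c,.13],[180,0,CY])
    z=lower(c,.028,.007)
    arm.set_gripper(.035); arm.sleep(.1)
    arm.movel([*c,.14],rate=.25)
E
python3 - <<'E'
from h import *
place(cw(0,.040))
arm.goto([.44,.02,.20],[180,0,20])
p=arm.read_camera("side"); save(p,"s2.png"); print(tube(p,cw(0,.04)))
pick([.4149,-.1480],-18.1)
trial()
p=arm.read_camera("scene"); save(p,"g2.png"); print(tube(p,cw(0,.04)))
im=lambda n,a,b,c,d: cv2.resize(cv2.imread("pics/"+n)[a:b,c:d],(400,300))
cv2.imwrite("pics/g2c.png",np.hstack([im("g2.png",180,285,290,430),im("g2.png",130,220,340,460)]))
print(arm.sense()["time_s"])
E
```

```text
lower True [0.5278 0.2247 0.0074] [ 0.9 -0.4  0.4] 0.015236473520894644
tube 0.52 [ 0.4167 -0.1502] [19.8 89.9] -17.5 z 0.0172
None
hit False
grip 0.0152474225953519 29.999943673610687 [ 0.41510812 -0.14817483  0.00331711] 33.7583
lower True [ 0.6359 -0.0809  0.0113] [-0.3 -0.3  3.7] 0.015204449119385722
tube 0.45 [ 0.6331 -0.105 ] [48.4 18.4] 87.64 z 0.0243
None
38.675
```

View pics/g2c.png

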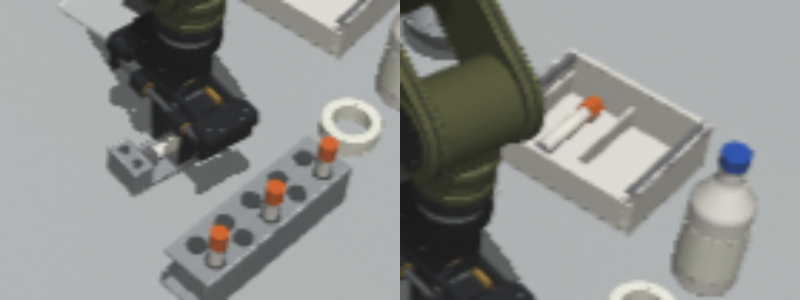

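The second tube went down to the gauge floor (TCP 11.3 mm), so it is the short one. The long tube lies in its compartment, at about (575,125) in the crop. I'll place the short one.

Run:
```python
from h import *
arm.set_gripper(0.); s=arm.sense(); print(s["opening"],s["grasp_force"])
arm.movel([*G,.16],rate=.25)
place(cw(.011,-.040))
arm.goto([.51,.10,.32],[180,0,5.45])
p=arm.read_camera("wrist"); save(p,"w6.png"); tube(p,C)
print(arm.sense()["time_s"])
```

```text
0.015122202427711071 29.999915957450867
lower True [0.6066 0.2433 0.0069] [1.4 0.2 2.5] 0.015219880872318944
tube 0.79 [0.6049 0.2435] [22.1 90.6] -84.36 z 0.0226
tube 0.77 [0.527  0.2252] [ 22.8 112.5] -84.78 z 0.0225
45.3667
```

View pics/w6.png

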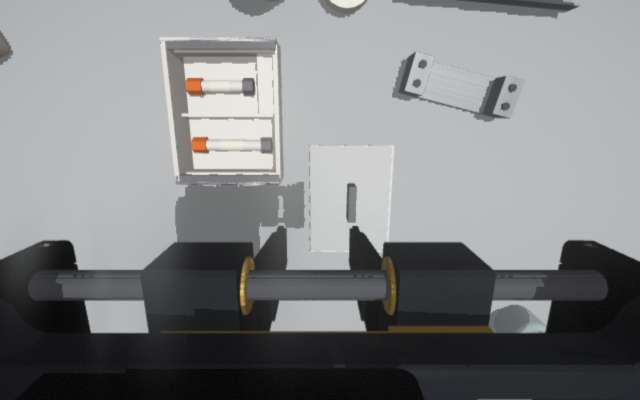

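Both tubes lie flat in their compartments, the short one at (220,86) px and the long one at (232,145). The lid is flat at (350,198) with its tab up. I'll hand the job in.

```bash
python3 -c "
from h import *
print(arm.close_job())"
```

```text
the job is handed in; nothing more can be done
None
```

The job is handed in at about 45 s of the 72 s allowed: the lid is flat on the bench with its tab up, both tubes were tried in the gauge, and the long and short tubes each lie flat in their matching compartments.

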